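# Start the weighing station and print a label

### The job

Bring the weighing station up with the closed fingertips: first press the green-marked end of the power box's rocker down until it is fully on, then press the blue key on the terminal fully in so that it stays in, and last press the printer's orange button right down and let it come back up. Do not press the blue key before the power is on or the orange button before the blue key is in; leave the yellow, red and black buttons unpressed, pick nothing up, and let the loose things stay where they stand.

Things in the scene. Friction and masses are not known exactly. Their poses are not given: they have to be found in the camera images.
- rocker (a joint): Angle (rad) of the mains rocker on the grey power box: about 0 = off (green-marked end standing up, plain end down), 0.4 = on (green-marked end fully down). It tips with a steady light friction (about 2 N at the green mark) and stays where it is left.
- rocker_mark (a point): Middle of the green mark on the white rocker paddle, on its upper face, 26 mm from the rocker's pivot; moves with the paddle and sinks about 10 mm from off to on. The paddle is 70 x 32 x 6 mm, its long side along the power box's x; the green-marked end is the +x end (away from the robot at yaw 0). Pressing straight down here tips it on. In the off position it stands about 21 mm above the box's top.
- power_box: Grey power box 160 x 110 x 55 mm (its x, y, z), fixed to the bench; origin at the centre of its underside. The rocker's pivot lies at (-30, 0, 68) mm in its frame; a small loose vial stands on its top near (55, 0).
- terminal: White weighing terminal 140 x 240 x 30 mm, fixed; origin at the centre of its underside, screen (top at 38 mm) along its +x side, a row of three square keys along its -x side, 70 mm apart, at x = -35 mm in its frame. The colours stand in any order.
- printer: Grey label printer 160 x 160 x 70 mm, fixed; origin at the centre of its underside. Two round push buttons 72 mm apart on the top along its -x side (orange at y = +36 mm, black at y = -36 mm, both at x = -42 mm in its frame); a loose steel weight stands on the white plate (top at 73.5 mm) at its +x side.
- key_blue (a joint): Depth (m) of the blue key: 0 = out, 0.007 = fully in. It moves straight down against a friction of about 3.5 N, has no spring, and stays in where it is pushed.
- key_blue_top (a point): Centre of the flat top of the blue square key (32 x 32 mm); moves with the key; 46 mm above the bench when out. The key faces straight up.
- key_yellow (a joint): Depth (m) of the yellow key: 0 = out, 0.007 = fully in. It moves straight down against a friction of about 3.5 N, has no spring, and stays in where it is pushed.
- key_yellow_top (a point): Centre of the flat top of the yellow square key (32 x 32 mm); moves with the key; 46 mm above the bench when out. The key faces straight up.
- key_red (a joint): Depth (m) of the red key: 0 = out, 0.007 = fully in. It moves straight down against a friction of about 3.5 N, has no spring, and stays in where it is pushed.
- key_red_top (a point): Centre of the flat top of the red square key (32 x 32 mm); moves with the key; 46 mm above the bench when out. The key faces straight up.
- print_button (a joint): Depth (m) of the orange print button of the printer: 0 = out, 0.007 = fully in; a spring (about 5 N when fully in) brings it back.
- print_button_top (a point): Centre of the top of the round orange button (32 mm across) on the printer, 93 mm above the bench when out; moves with the button, which faces straight up.
- cover_button (a joint): Depth (m) of the black cover-release button (white housing) of the printer: 0 = out, 0.007 = fully in; a spring (about 5 N when fully in) brings it back.
- cover_button_top (a point): Centre of the top of the round black button (32 mm across) on the printer, 93 mm above the bench when out; moves with the button, which faces straight up.
- weight: Loose steel calibration weight, 32 mm across, 46 mm high, standing on the printer; origin at the centre of its underside. To be left alone.
- vial: Loose small amber vial with black cap, 26 mm across, 45 mm high, standing on the power box; origin at the centre of its underside. To be left alone.
- tub: Loose white tub with blue lid, 76 mm across, 95 mm high, behind the equipment; origin at the centre of its underside. To be left alone.
- amber: Loose amber glass bottle, 54 mm across, 100 mm high, behind the equipment; origin at the centre of its underside. To be left alone.
- beaker: Loose glass beaker, 66 mm across, 80 mm high, behind the equipment; origin at the centre of its underside. To be left alone.
- dish: Loose white ceramic dish, 80 mm across, 22 mm high, behind the equipment; origin at the centre of its underside. To be left alone.
- case: Loose closed wooden weight-set case, 70 x 50 x 35 mm, behind the equipment; origin at the centre of its underside. To be left alone.

How it is judged (in metres and radians):
On the way, in this order (a step that is already met when the one before it is completed fails the run):
1. the rocker is pressed over to on (value of joint rocker above 0.33 rad), for 0.1 s.
2. the blue key is pressed in with the power on (value of joint key_blue above 0.005 m and value of joint rocker above 0.33 rad), for 0.1 s.
3. the orange print button is pressed down with power on and blue key in (all of step 2 and value of joint print_button above 0.005 m), for 0.05 s.
At the end, for the whole second after the job is handed in: Rocker on (beyond 0.33 of 0.4 rad), blue key in (deeper than 5 of 7 mm), orange and black buttons out (within 2 mm), yellow and red keys out (less than 3 mm in), every loose thing within 30 mm of where it started (all of step 2 and value of joint each of print_button, cover_button below 0.002 m and value of joint each of key_yellow, key_red below 0.003 m and distance of each of weight, vial, tub, amber, beaker, dish, case from where it was at the start of the episode below 0.03 m); the robot touches nothing.
It fails at once if the yellow or red key is pressed in 3 mm or more (value of joint any of key_yellow, key_red above 0.003 m).
It fails at once if the black cover-release button is pressed 3 mm or more (value of joint cover_button above 0.003 m).
It fails at once if the blue key is pressed before the rocker is on (value of joint key_blue above 0.003 m and value of joint rocker below 0.3 rad).
It fails at once if the orange button is pressed before the blue key is in (value of joint print_button above 0.003 m and value of joint key_blue below 0.0045 m).
It fails at once if a loose thing is lifted, carried, or knocked more than 30 mm from its place (distance of any of weight, vial, tub, amber, beaker, dish, case from where it was at the start of the episode above 0.03 m).
It also fails if it takes over 64 s, if anything falls off the work surface, if the arm or the gripper's body presses on something with over 40 N, if the wrist force passes 120 N, or if a joint passes its speed limit or range.

### The arm

A 6-joint arm with a two-finger parallel gripper is mounted at the origin on the work surface. World frame = base frame: x ahead of the robot, y to its left, z up, the work surface at z = 0. Lengths are in m, angles in degrees, forces in N, time in s.
With the tool pointing down it reaches from about 0.35 to 0.775 m from the base axis. Payload 5.5 kg.
Tool frame: the origin (TCP) lies on the centre line of the jaws, within the pads' length; the fingertips stand 8 mm ahead of it and the grasp point (between the pads) lies 11 mm behind it (ctrl.tips_ahead is the distance from the TCP to the fingertips, in m); z points along the fingers, y is the line along which they close (so a half turn about z gives the same grasp; the last joint's range is limited). The gripper opens to 85 mm and grips with 20 to 120 N. Pads are 22 mm wide; open, the fingers measure 114 mm over their backs; the gripper's body (76 mm by 85 mm) begins 54 mm behind the grasp point. The pads swing forward as they close: fully open they stand 13 mm farther back than shut.
Start: joints at [-71.024, 17.945, 2.641, 74.691, 0, 82.002], TCP at [0.261, -0.512, 0.239] pointing down, gripper open.
Joint ranges: [-158.12, 158.12], [-49.38, 96.58], [-58.88, 72.47], [-126.05, 133.96], [-84.25, 85.87], [-180, 180]. Speed limits (degrees/s): [147.25, 147.25, 180, 180, 180, 180].

### API

Orientations are given as [roll, pitch, yaw] about the fixed x, y, z axes, in that order (R = Rz(yaw) Ry(pitch) Rx(roll)).
In Python, from rig import ctrl, read_camera, camera_info gives the robot as it stands.
- The arm moves only by the shell command python3 -m handwheel 'ROWS' [FORCE]. ROWS is text: rows parted by semicolons, each of 7 numbers parted by spaces: the shift along the tool's x, y, z in units of 40 mm (1.0 is 40 mm), then the turn, a rotation vector about the tool's x, y, z in units of 6 degrees (1.0 is 6 degrees), then the opening, from 0 (shut) to 1 (fully open). In form: tx ty tz rx ry rz jaw; .... A call has 1 to 10 rows; each row shifts and turns the commanded pose from where the row before left it, along the tool's axes as they then stand; what a row does not reach is not made up. A row lasts 1/12 s, in which the tool goes at most 41.7 mm and 7.16 degrees, less where a joint would pass 70% of its speed; a pose out of reach is approached as far as the arm can. A call is refused whole if a number of a shift passes 1 or a number of a turn 1, either way. A call with a gripper value outside its range is refused whole. The fingers move at their own pace and stop on an object; FORCE is the grip in N (left out, the last holds). Time passes only in rows, so rows that do not move let the fingers close. It gives the time, the measured TCP pose, the force, the opening and the grip force at its end, in the units of the state.
- ctrl.get_state(): the state, without advancing time (a new reading comes with each control period).
- read_camera(name): name is "side" or "top" or "wrist"; returns the picture (400x640x3 uint8, red, green, blue); there is no depth.
- camera_info(name): a dict with "mtx" (3x3 intrinsics, pixels), "distortion" ([k1, k2, p1, p2, k3] as OpenCV has them; the pictures are not rectified), "world_from_camera" (4x4, takes a point from camera to world coordinates). Camera axes: x right, y down, z forward; pixel columns grow to the right and rows downward; lengths in m; the calibration is good to about 2 mm. A picture is of the moment at which its call begins: read the wrist's pose just before it. camera_info takes no time and is no camera call; for the wrist camera it gives the pose at the moment of the call.
- ctrl.job_done(): hands the job in; it is judged then, once.
The state is a dict: "time_s": time; "q": joint angles; "dq": joint speeds; "effort": joint torques, N m; "tool_pos": TCP position; "tcp_rot": TCP orientation; "wrist_force": force on the tool from outside, world axes, zero at the start; "ft_torque": the same for the moment, N m; "gripper_width": finger opening in m; "grasp_force": force on a finger pad.
Only numpy, scipy, OpenCV 4.12 (cv2) and the standard library are available. Lean on these libraries where they do the work, as an engineer would, in place of code of your own. Each camera call takes 0.05 s, during which the arm holds its last target. There are 200 camera calls.

## Working session

There is one attempt and no reset: what is moved stays moved. The work goes in short steps, Python scripts to look and compute and a shell command to move; the robot and the scene stay as the last step left them, time stands still between calls to the robot, and variables do not carry over. Pictures are saved under pics/ and viewed, at most 10 in all, crops included, and the job is handed in when it is done.

```bash
mkdir -p pics; python3 - <<'E'
from rig import ctrl, read_camera, camera_info
import cv2
s=ctrl.get_state(); print(s['time_s'],s['tool_pos'],s['tcp_rot'],s['gripper_width'])
for n in('top','side'):
    cv2.imwrite(f'pics/{n}0.png',read_camera(n)[:,:,::-1]); i=camera_info(n); print(n,i['mtx'],i['distortion'],i['world_from_camera'])
E
```

```text
0.0 [ 0.2606675  -0.51197532  0.2383958 ] [-1.79895905e+02 -1.38763516e-02  2.69751175e+01] 0.08521657888052027
top [[373.39924868   0.         318.99848004]
 [  0.         373.39924868 206.05405014]
 [  0.           0.           1.        ]] [-0.03227177  0.          0.          0.          0.        ] [[-0.01241807 -0.99524762  0.09658142  0.47693098]
 [-0.9998573   0.0112529  -0.01259943  0.00363417]
 [ 0.01145273 -0.0967241  -0.99524534  1.06117942]
 [ 0.          0.          0.          1.        ]]
side [[438.48320433   0.         311.9084087 ]
 [  0.         438.48320433 195.35573421]
 [  0.           0.           1.        ]] [0.00713714 0.         0.         0.         0.        ] [[-0.84762486 -0.26562943  0.45931809  0.12001476]
 [-0.53049095  0.44148192 -0.72365259  0.74491014]
 [-0.0105572  -0.85705001 -0.51512506  0.60763366]
 [ 0.          0.          0.          1.        ]]
```

View pics/top0.png

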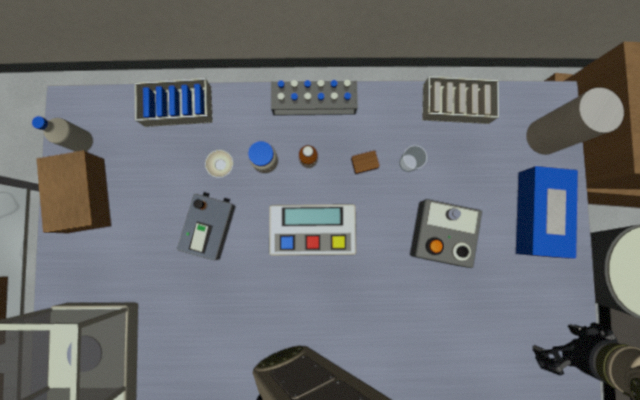

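View pics/side0.png

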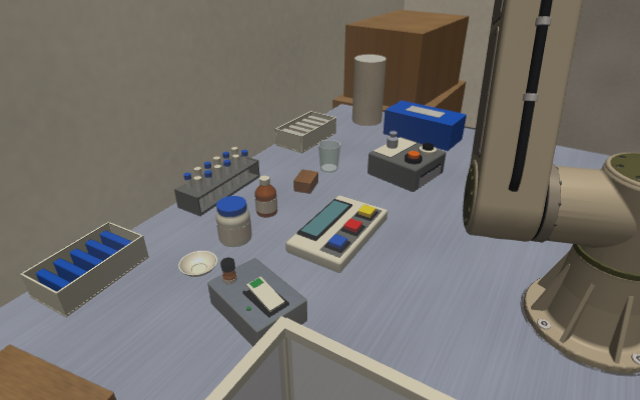

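The top view shows the green mark near (201,227), blue key (287,242) and orange button (435,246). The side view shows them near (264,283), (339,242) and (414,156). Next I'll take colour centroids and put them on the known heights from both views.

```bash
cat > m.py <<'E'
import cv2,numpy as np
from rig import camera_info,read_camera
def ray(n,uv):
    i=camera_info(n); p=cv2.undistortPoints(np.array([[uv]],float),np.array(i['mtx']),np.array(i['distortion']))[0,0]
    T=np.array(i['world_from_camera']); return T[:3,3],T[:3,:3]@[p[0],p[1],1]
def onz(n,uv,z):
    o,d=ray(n,uv); return o+d*(z-o[2])/d[2]
H=dict(green=((45,80),80),blue=((105,130),80),orange=((4,18),150))
def blob(img,c,uv,r=14):
    h=cv2.cvtColor(img,cv2.COLOR_RGB2HSV); (a,b),s=H[c]
    m=cv2.inRange(h,(a,s,40),(b,255,255)); k=np.zeros_like(m); u,v=map(int,uv); k[v-r:v+r+1,u-r:u+r+1]=255
    n,_,st,ce=cv2.connectedComponentsWithStats(m&k); j=1+np.argmax(st[1:,4]); return ce[j],st[j]
E
python3 - <<'E'
from m import *
P=dict(green=((201,227),(264,283),.076),blue=((287,242),(339,242),.046),orange=((435,246),(414,156),.093))
im={n:cv2.imread(f'pics/{n}0.png')[:,:,::-1].copy() for n in('top','side')}
for c,(a,b,z) in P.items():
    for n,g in(('top',a),('side',b)):
        ce,st=blob(im[n],c,g); print(c,n,ce.round(1),st,onz(n,ce,z).round(4))
# box axis from top: power box corners
for uv in [(194,194),(235,201),(179,250),(216,259)]: print(onz('top',uv,.055).round(3))
E
```

```text
green top [200.7 227.6] [197 225   8   6  34] [0.5191 0.3036 0.076 ]
green side [256.1 282.4] [250 278  13  10  70] [0.5199 0.3029 0.076 ]
blue top [286.6 242. ] [280 236  14  13 176] [0.4787 0.0797 0.046 ]
blue side [337.3 241. ] [328 234  20  15 194] [0.4751 0.0873 0.046 ]
orange top [435.7 245.7] [429 239  14  14 151] [ 0.4641 -0.3104  0.093 ]
orange side [413.4 154.5] [408 151  12   8  82] [ 0.4587 -0.2987  0.093 ]
[0.611 0.33  0.055]
[0.591 0.218 0.055]
[0.461 0.367 0.055]
[0.436 0.268 0.055]
```

```bash
python3 - <<'E'
import cv2
a=cv2.imread('pics/top0.png'); cv2.imwrite('pics/c.png',cv2.resize(a[185:270,170:370],None,fx=4,fy=4,interpolation=2))
E
```

```text
(no output)
```

View pics/c.png

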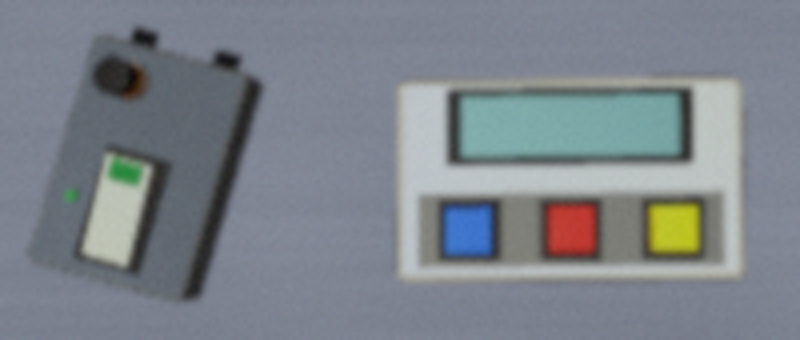

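Both views agree on the green mark to within 1 mm. For the keys, the top view is cleaner, because the side blobs include the flank faces. I'll shut the jaws and turn the tool to yaw 180, so that tool x = -world x and tool y = world y.

```bash
R='python3 -m handwheel'
$R '0 0 0 0 0 -1 0; 0 0 0 0 0 -1 0; 0 0 0 0 0 -1 0; 0 0 0 0 0 -1 0; 0 0 0 0 0 -1 0; 0 0 0 0 0 -1 0; 0 0 0 0 0 -1 0; 0 0 0 0 0 -1 0; 0 0 0 0 0 -1 0; 0 0 0 0 0 -1 0' 40
$R '0 0 0 0 0 -1 0; 0 0 0 0 0 -1 0; 0 0 0 0 0 -1 0; 0 0 0 0 0 -1 0; 0 0 0 0 0 -1 0; 0 0 0 0 0 -1 0; 0 0 0 0 0 -1 0; 0 0 0 0 0 -1 0; 0 0 0 0 0 -1 0; 0 0 0 0 0 -1 0'
$R '0 0 0 0 0 -1 0; 0 0 0 0 0 -1 0; 0 0 0 0 0 -1 0; 0 0 0 0 0 -1 0; 0 0 0 0 0 -1 0; 0 0 0 0 0 -0.5 0; 0 0 0 0 0 0 0; 0 0 0 0 0 0 0'
```

```text
time_s: 0.93
tool_pos: [0.2607, -0.5122, 0.2388]
tcp_rot: [-180.0, -0.1, 87.3]
wrist_force: [-0.0, -0.8, -0.2]
gripper_width: 0.0002
grasp_force: 0.0
time_s: 1.77
tool_pos: [0.2607, -0.5122, 0.2388]
tcp_rot: [180.0, -0.0, 147.3]
wrist_force: [0.1, -0.8, -0.3]
gripper_width: 0.0005
grasp_force: 0.0
time_s: 2.43
tool_pos: [0.2608, -0.5123, 0.2389]
tcp_rot: [180.0, -0.0, 179.9]
wrist_force: [0.1, -0.5, -0.0]
gripper_width: -0.0001
grasp_force: 0.0
```

```bash
R='python3 -m handwheel'
$R '-0.5 0.7 0 0 0 0 0; -0.5 0.7 0 0 0 0 0; -0.5 0.7 0 0 0 0 0; -0.5 0.7 0 0 0 0 0; -0.5 0.7 0 0 0 0 0; -0.5 0.7 0 0 0 0 0; -0.5 0.7 0 0 0 0 0; -0.5 0.7 0 0 0 0 0; -0.5 0.7 0 0 0 0 0; -0.5 0.7 0 0 0 0 0'
$R '-0.2 0.7 0 0 0 0 0; -0.2 0.7 0 0 0 0 0; -0.2 0.7 0 0 0 0 0; -0.2 0.7 0 0 0 0 0; -0.2 0.7 0 0 0 0 0; -0.2 0.7 0 0 0 0 0; -0.2 0.7 0 0 0 0 0; 0 0.7 0 0 0 0 0; 0 0.7 0 0 0 0 0; 0 0.7 0 0 0 0 0'
$R '0 0.7 0 0 0 0 0; 0 0.7 0 0 0 0 0; 0 0.7 0 0 0 0 0; 0 0.7 0 0 0 0 0; 0 0.7 0 0 0 0 0; 0 0.7 0 0 0 0 0; 0 0.7 0 0 0 0 0; 0 0.7 0 0 0 0 0; 0 0.7 0 0 0 0 0; 0 0 0 0 0 0 0'
```

```text
time_s: 3.27
tool_pos: [0.4616, -0.231, 0.2393]
tcp_rot: [-180.0, 0.0, 179.9]
wrist_force: [-0.3, 0.1, 0.5]
gripper_width: 0.0001
grasp_force: 0.0
time_s: 4.1
tool_pos: [0.5169, 0.0488, 0.2391]
tcp_rot: [-180.0, -0.0, 179.9]
wrist_force: [0.4, -0.7, 0.1]
gripper_width: -0.0001
grasp_force: 0.0
time_s: 4.93
tool_pos: [0.5167, 0.3037, 0.2387]
tcp_rot: [179.9, -0.0, -179.9]
wrist_force: [0.0, 0.5, -0.1]
gripper_width: 0.0001
grasp_force: 0.0
```

```bash
python3 -m handwheel '-0.06 0 0.5 0 0 0 0; 0 0 0.5 0 0 0 0; 0 0 0.5 0 0 0 0; 0 0 0.5 0 0 0 0; 0 0 0.5 0 0 0 0; 0 0 0.3 0 0 0 0; 0 0 0 0 0 0 0'
python3 - <<'E'
from m import *
im=read_camera('wrist'); cv2.imwrite('pics/w1.png',im[:,:,::-1])
h=cv2.cvtColor(im,cv2.COLOR_RGB2HSV); m=cv2.inRange(h,(45,80,40),(80,255,255))
n,_,st,ce=cv2.connectedComponentsWithStats(m)
for j in range(1,n):
    if st[j,4]>20: print(ce[j],st[j],onz('wrist',ce[j],.076).round(4))
E
```

```text
time_s: 5.52
tool_pos: [0.5175, 0.298, 0.1239]
tcp_rot: [-179.9, -0.3, 179.9]
wrist_force: [-0.2, 0.3, -0.1]
gripper_width: 0.0001
grasp_force: 0.0
[383.16190476 199.47619048] [378 194  12  12 105] [0.5006 0.3411 0.076 ]
[326.48135593 227.96101695] [310 216  34  25 590] [0.5214 0.3034 0.076 ]
```

View pics/w1.png

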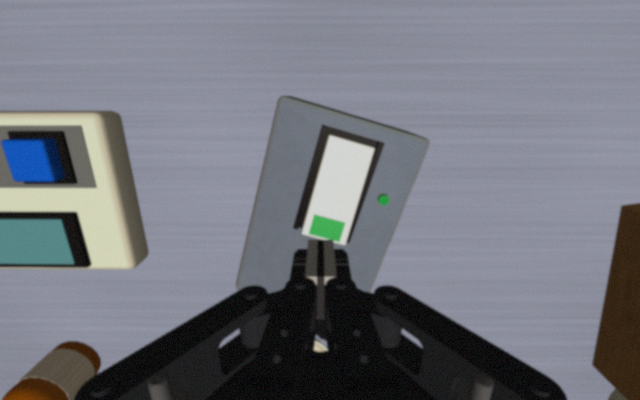

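The wrist view shows the mark at (326,228), which is world (0.521, 0.303) and agrees with the other two views. I'll correct the offset and descend to just above it.

```bash
python3 -m handwheel '-0.08 0.12 0.2 0 0 0 0; 0 0 0.3 0 0 0 0; 0 0 0.2 0 0 0 0; 0 0 0 0 0 0 0; 0 0 0 0 0 0 0'
```

```text
time_s: 5.98
tool_pos: [0.5227, 0.3042, 0.0992]
tcp_rot: [-180.0, -0.0, 180.0]
wrist_force: [-0.3, 0.2, 0.2]
gripper_width: -0.0003
grasp_force: 0.0
```

```bash
R='python3 -m handwheel'; $R '0 0 0.15 0 0 0 0; 0 0 0.15 0 0 0 0; 0 0 0.1 0 0 0 0; 0 0 0.1 0 0 0 0; 0 0 0 0 0 0 0'; $R '0 0 0.05 0 0 0 0; 0 0 0 0 0 0 0'; $R '0 0 0.05 0 0 0 0; 0 0 0 0 0 0 0'
```

```text
time_s: 6.4
tool_pos: [0.523, 0.3041, 0.0787]
tcp_rot: [-180.0, 0.0, 180.0]
wrist_force: [0.3, -0.5, -0.2]
gripper_width: -0.0001
grasp_force: 0.0
time_s: 6.57
tool_pos: [0.5229, 0.3042, 0.0772]
tcp_rot: [-180.0, 0.0, 180.0]
wrist_force: [0.8, -0.8, 0.3]
gripper_width: 0.0001
grasp_force: 0.4
time_s: 6.73
tool_pos: [0.5229, 0.3042, 0.0752]
tcp_rot: [-180.0, 0.0, 180.0]
wrist_force: [1.1, -0.5, 2.0]
gripper_width: 0.0002
grasp_force: 1.0
```

```bash
R='python3 -m handwheel'; for i in 1; do $R '0 0 0.04 0 0 0 0; 0 0 0 0 0 0 0'; $R '0 0 0.04 0 0 0 0; 0 0 0 0 0 0 0';  $R '0 0 0.04 0 0 0 0; 0 0 0 0 0 0 0'; done
```

```text
time_s: 6.9
tool_pos: [0.523, 0.3042, 0.0748]
tcp_rot: [180.0, 0.1, 180.0]
wrist_force: [0.2, -1.3, 8.0]
gripper_width: -0.0002
grasp_force: 3.6
time_s: 7.07
tool_pos: [0.5231, 0.3043, 0.0745]
tcp_rot: [180.0, 0.1, 180.0]
wrist_force: [-3.0, -2.8, 15.5]
gripper_width: -0.0004
grasp_force: 7.2
time_s: 7.23
tool_pos: [0.5231, 0.3044, 0.0742]
tcp_rot: [180.0, 0.1, 180.0]
wrist_force: [-6.4, -3.2, 23.4]
gripper_width: -0.0002
grasp_force: 10.8
```

The force climbed to 23 N with the tip stopped at 66 mm, the expected hard stop. I'll lift, check the rocker with the wrist view, and measure the blue key on the way.

```bash
R='python3 -m handwheel'; $R '0 0 -0.5 0 0 0 0; 0 0 -0.5 0 0 0 0; 0 0 -0.5 0 0 0 0; 0 0 0 0 0 0 0'
python3 - <<'E'
from rig import *; import cv2
cv2.imwrite('pics/w2.png',read_camera('wrist')[:,:,::-1])
E
$R '0.2 -0.9 -0.2 0 0 0 0; 0.2 -0.9 -0.2 0 0 0 0; 0.2 -0.9 0 0 0 0 0; 0.2 -0.9 0 0 0 0 0; 0.2 -0.9 0 0 0 0 0; 0.1 -0.9 0 0 0 0 0; 0 -0.2 0 0 0 0 0; 0 0 0 0 0 0 0'
python3 - <<'E'
from m import *
im=read_camera('wrist'); cv2.imwrite('pics/w3.png',im[:,:,::-1])
h=cv2.cvtColor(im,cv2.COLOR_RGB2HSV); m=cv2.inRange(h,(105,140,90),(130,255,255))
n,_,st,ce=cv2.connectedComponentsWithStats(m)
for j in range(1,n):
    if st[j,4]>50: print(ce[j],st[j],onz('wrist',ce[j],.046).round(4))
a=cv2.imread('pics/w2.png'); cv2.imwrite('pics/w23.png',cv2.hconcat([a[:,160:480],im[:,160:560,::-1]]))
E
```

```text
time_s: 7.57
tool_pos: [0.5245, 0.3052, 0.1344]
tcp_rot: [179.9, 0.3, 180.0]
wrist_force: [1.0, -0.8, 0.4]
gripper_width: -0.0001
grasp_force: 0.0
time_s: 8.28
tool_pos: [0.4778, 0.0783, 0.1454]
tcp_rot: [180.0, -0.1, 179.7]
wrist_force: [-0.4, 0.4, -0.1]
gripper_width: 0.0001
grasp_force: 0.0
[321.62564103 199.43589744] [ 303  182   39   36 1365] [0.4781 0.0816 0.046 ]
```

View pics/w23.png

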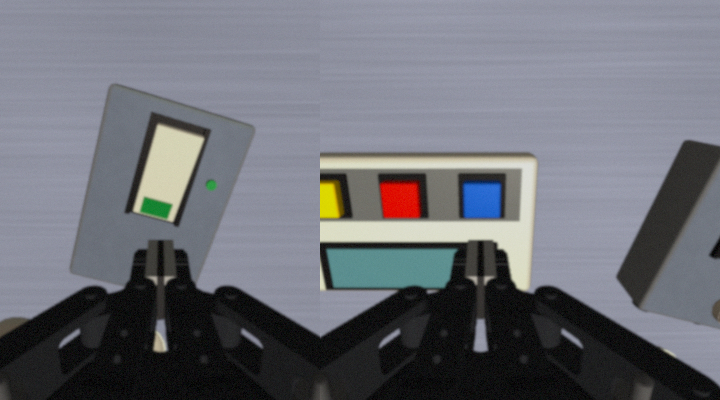

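The left half shows the green mark at crop (156,208) now sitting low in its frame, so the rocker is tipped. The right half shows the blue key at (321,199) in the full picture, which is world (0.478, 0.081). Next I'll descend onto the blue key.

```bash
R='python3 -m handwheel'; $R '0 0.05 0.5 0 0 0 0; 0 0 0.5 0 0 0 0; 0 0 0.5 0 0 0 0; 0 0 0.3 0 0 0 0; 0 0 0.2 0 0 0 0; 0 0 0.1 0 0 0 0; 0 0 0 0 0 0 0; 0 0 0 0 0 0 0'
```

```text
time_s: 9.0
tool_pos: [0.4791, 0.0828, 0.0627]
tcp_rot: [180.0, 0.0, -180.0]
wrist_force: [-0.3, -0.1, 0.1]
gripper_width: -0.0004
grasp_force: 0.0
```

```bash
R='python3 -m handwheel'; $R '0 -0.03 0.1 0 0 0 0; 0 0 0.1 0 0 0 0; 0 0 0.1 0 0 0 0; 0 0 0.05 0 0 0 0; 0 0 0 0 0 0 0';  $R '0 0 0.05 0 0 0 0; 0 0 0 0 0 0 0'; $R '0 0 0.04 0 0 0 0; 0 0 0 0 0 0 0'; $R '0 0 0.04 0 0 0 0; 0 0 0 0 0 0 0'
```

```text
time_s: 9.42
tool_pos: [0.4792, 0.0809, 0.0485]
tcp_rot: [-180.0, 0.1, 180.0]
wrist_force: [0.6, 0.3, 1.0]
gripper_width: -0.0002
grasp_force: 0.5
time_s: 9.58
tool_pos: [0.4791, 0.0809, 0.047]
tcp_rot: [-180.0, 0.1, 180.0]
wrist_force: [0.2, 0.7, 5.5]
gripper_width: 0.0002
grasp_force: 2.7
time_s: 9.75
tool_pos: [0.4792, 0.0809, 0.0469]
tcp_rot: [-180.0, 0.1, 180.0]
wrist_force: [-3.7, 0.1, 19.7]
gripper_width: 0.0004
grasp_force: 9.7
time_s: 9.92
tool_pos: [0.4792, 0.0809, 0.0467]
tcp_rot: [-180.0, 0.1, 180.0]
wrist_force: [-9.5, -1.2, 33.4]
gripper_width: -0.0001
grasp_force: 16.5
```

The hard stop came at tip 38.8 mm, where 39 mm means fully in. I'll lift and travel to the printer.

```bash
R='python3 -m handwheel'; $R '0 0 -0.8 0 0 0 0; 0 0 -0.8 0 0 0 0; 0 0 -0.8 0 0 0 0; 0 0 -0.8 0 0 0 0; 0 -0.8 0 0 0 0 0; 0 -0.9 0 0 0 0 0; 0 -0.9 0 0 0 0 0; 0 -0.9 0 0 0 0 0; 0 -0.9 0 0 0 0 0; 0 -0.9 0 0 0 0 0'
$R '0.1 -0.9 0 0 0 0 0; 0.1 -0.9 0 0 0 0 0; 0.1 -0.9 0 0 0 0 0; 0 -0.9 0 0 0 0 0; 0 -0.9 0 0 0 0 0; 0 0 0 0 0 0 0; 0 0 0 0 0 0 0'
python3 - <<'E'
from m import *
im=read_camera('wrist'); cv2.imwrite('pics/w4.png',im[:,:,::-1])
h=cv2.cvtColor(im,cv2.COLOR_RGB2HSV); m=cv2.inRange(h,(4,150,90),(18,255,255))
n,_,st,ce=cv2.connectedComponentsWithStats(m)
for j in range(1,n):
    if st[j,4]>50: print(ce[j],st[j],onz('wrist',ce[j],.093).round(4))
E
```

```text
time_s: 10.75
tool_pos: [0.4778, -0.1325, 0.171]
tcp_rot: [180.0, -0.0, 180.0]
wrist_force: [0.3, -0.4, 0.3]
gripper_width: 0.0001
grasp_force: 0.0
time_s: 11.33
tool_pos: [0.4657, -0.3126, 0.1704]
tcp_rot: [179.9, -0.1, 179.8]
wrist_force: [0.2, 0.7, -0.6]
gripper_width: -0.0003
grasp_force: 0.0
[320.44486983 204.90122511] [ 300  185   42   40 1306] [ 0.4622 -0.31    0.093 ]
[609.68909091 392.32363636] [587 383  43  17 550] [ 0.6629 -0.0205  0.093 ]
```

View pics/w4.png

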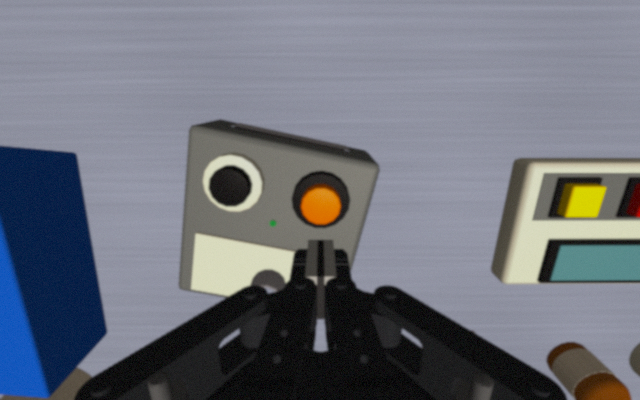

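The orange button is at (320,205), world (0.462, -0.310), which matches the top view. I'll descend onto it.

```bash
R='python3 -m handwheel'; $R '0.07 0.06 0.5 0 0 0 0; 0 0 0.5 0 0 0 0; 0 0 0.3 0 0 0 0; 0 0 0.2 0 0 0 0; 0 0 0.05 0 0 0 0; 0 0 0 0 0 0 0; 0 0 0 0 0 0 0'; $R '0 0 0.1 0 0 0 0; 0 0 0.1 0 0 0 0; 0 0 0.05 0 0 0 0; 0 0 0 0 0 0 0'; $R '0 0 0.05 0 0 0 0; 0 0 0 0 0 0 0';$R '0 0 0.04 0 0 0 0; 0 0 0 0 0 0 0'
```

```text
time_s: 11.97
tool_pos: [0.4642, -0.3082, 0.11]
tcp_rot: [-180.0, 0.0, -180.0]
wrist_force: [0.4, -0.7, 1.2]
gripper_width: -0.0002
grasp_force: 0.0
time_s: 12.3
tool_pos: [0.4641, -0.3088, 0.0994]
tcp_rot: [-180.0, 0.1, 180.0]
wrist_force: [1.0, 0.2, 2.0]
gripper_width: 0.0001
grasp_force: 1.1
time_s: 12.47
tool_pos: [0.4641, -0.3089, 0.0975]
tcp_rot: [-180.0, 0.1, 180.0]
wrist_force: [1.1, 0.6, 2.6]
gripper_width: -0.0002
grasp_force: 1.5
time_s: 12.63
tool_pos: [0.4641, -0.3088, 0.0959]
tcp_rot: [-180.0, 0.0, 180.0]
wrist_force: [0.3, 0.1, 3.9]
gripper_width: -0.0
grasp_force: 1.9
```

```bash
R='python3 -m handwheel'; $R '0 0 0.04 0 0 0 0; 0 0 0 0 0 0 0'; $R '0 0 0.04 0 0 0 0; 0 0 0 0 0 0 0; 0 0 0 0 0 0 0'; $R '0 0 -0.5 0 0 0 0; 0 0 -0.8 0 0 0 0; 0 0 -0.8 0 0 0 0; 0 0 -0.5 0 0 0 0; 0.9 0 0 0 0 0 0; 0 0 0 0 0 0 0; 0 0 0 0 0 0 0; 0 0 0 0 0 0 0'
python3 - <<'E'
from rig import *; import cv2
a=read_camera('side')[:,:,::-1]; cv2.imwrite('pics/s2.png',cv2.resize(a[110:310,180:480],None,fx=2.6,fy=2.6,interpolation=2))
E
```

```text
time_s: 12.8
tool_pos: [0.4641, -0.3089, 0.0943]
tcp_rot: [-180.0, 0.0, 180.0]
wrist_force: [1.5, 0.2, 5.1]
gripper_width: -0.0
grasp_force: 2.3
time_s: 13.05
tool_pos: [0.4641, -0.3089, 0.0939]
tcp_rot: [-179.9, 0.1, 180.0]
wrist_force: [-0.5, 2.4, 12.5]
gripper_width: 0.0002
grasp_force: 6.0
time_s: 13.72
tool_pos: [0.4272, -0.3084, 0.1958]
tcp_rot: [180.0, -0.1, 179.9]
wrist_force: [-0.6, -0.7, -0.4]
gripper_width: 0.0001
grasp_force: 0.0
```

View pics/s2.png

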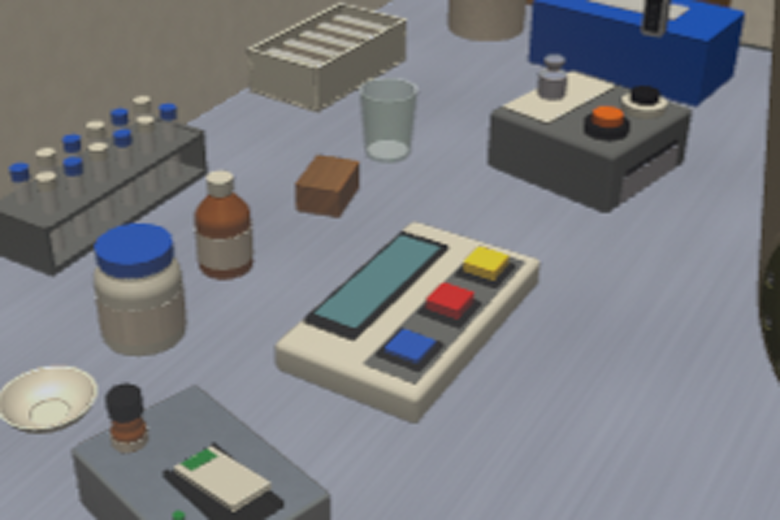

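In this side crop the rocker's green end is down (200,460) and the blue key sits low (411,347). Red and yellow stand up, orange is back out (607,117), and every loose thing is in place. The arm is clear, so I'm handing the job in.

```bash
python3 -c "
from rig import ctrl; print(ctrl.job_done())"
```

```text
the job is handed in; nothing more can be done
None
```

The job is handed in: rocker on, blue key in, and orange button pressed to its stop and back out, with the other buttons and loose things untouched in the final side view (about 14 s used; no verdict was returned).

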